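Return the cleaned microscope objectives to the storage rack

ROBOT

A 7-joint arm with a two-finger parallel gripper is mounted at the origin on the work surface. World frame = base frame: x ahead of the robot, y to its left, z up, the work surface at z = 0. Lengths are in m, angles in rad, forces in N, time in s.
With the tool pointing down it reaches from about 0.4 to 0.85 m from the base axis. Payload 10.4 kg.
Tool frame: the origin (TCP) lies midway between the tips of the shut fingers; the grasp point (between the pads) lies 19 mm behind it; z points along the fingers, y is the line along which they close (so a half turn about z gives the same grasp; the last joint's range is limited). The gripper opens to 85 mm and grips with 20 to 120 N. Pads are 22 mm wide; open, the fingers measure 114 mm over their backs; the gripper's body (76 mm by 85 mm) begins 54 mm behind the grasp point. The pads swing forward as they close: fully open they stand 13 mm farther back than shut.
Start: joints at [-1.165, 0.332, -0.065, 1.46, 0.022, 1.35, -0.088], TCP at [0.26, 0.568, 0.231] pointing down, gripper open.
Joint ranges: [-2.6, 2.6], [-0.5, 2.12], [-1.47, 1.34], [0.16, 2.42], [-1.27, 4.41], [0.06, 2.06], [-2.6, 2.6]. Speed limits (rad/s): [2.22, 2.22, 2.79, 2.79, 3.14, 3.14, 3.14].

INTERFACE

Orientations are given as a 3x3 rotation matrix whose columns are the frame's x, y, z axes.
In Python, from rig import arm gives the robot as it stands. The module is installed in compiled form; this text tells all that it offers.
- The arm moves only by the tool arm_command, never from a script. Its arguments are lists of equal length, an entry for each row: "slide": the shift along the tool's x, y, z in m, a list of three; "angular": the turn, a rotation vector about the tool's x, y, z in degrees, a list of three; "grip": the closure, from 0 (fully open) to 1 (shut). In form: {"slide": [[dx, dy, dz], ...], "angular": [[ax, ay, az], ...], "grip": [grip, ...]}. A call has 1 to 12 rows; each row is the pose to reach, as a shift and turn from the pose commanded when the call began, along the tool's axes at that moment; what a row does not reach only later rows make up. A row lasts 1/12 s, in which the tool goes at most 41.7 mm and 7.16 degrees, less where a joint would pass 70% of its speed; a pose out of reach is approached as far as the arm can. A call with a gripper value outside its range is refused whole. The fingers move at their own pace and stop on an object; "grip_force" is the grip in N (left out, the last holds). Time passes only in rows, so rows that repeat a pose let the fingers close. It gives the time, the measured TCP pose, the force, the opening and the grip force at its end, in the units of the state.
- arm.observe(): the state, without advancing time (a new reading comes with each control period).
- arm.camera(name): name is "scene" or "top" or "wrist"; returns a dict with "img" (400x640x3 uint8, red, green, blue), "camera_matrix" (3x3 intrinsics, pixels), "R" (3x3) and "t" (3): a world point X has camera coordinates R X + t. Camera axes: x right, y down, z forward; pixel columns grow to the right and rows downward; lengths in m; the calibration is good to about 2 mm. The wrist camera is an equidistant fisheye: a pixel r from the principal point sees the ray r / f radians off the axis. A picture is of the moment at which its call begins. There is no depth.
- arm.hand_in(): hands the job in; it is judged then, once.
The state is a dict: "clock": time; "joint_positions": joint angles; "joint_vel": joint speeds; "tau": joint torques, N m; "eef_pos": TCP position; "ee_rot": TCP orientation; "wrist_force": force on the tool from outside, world axes, zero at the start; "moment": the same for the moment, N m; "width": finger opening in m; "grip_force": force on a finger pad.
Only numpy, scipy, OpenCV 4.12 (cv2) and the standard library are available. Lean on these libraries where they do the work, as an engineer would, in place of code of your own. Each camera call takes 0.05 s, during which the arm holds its last target. There are 200 camera calls.

TASK

The four cleaned objectives are standing in the grey cleaning stand: move them one at a time to the storage rack, each into the cup of the same colour as its ring, so that the row stands in the nosepiece order that the cups show. Keep them upright, lens up, and set each one right down on the floor of its cup without dropping or tipping it; leave the white-ringed objective that is already in the rack and the bottle of lens cleaner as they are.

Things in the scene. Friction and masses are not known exactly. Their poses are not given: they have to be found in the camera images.
- objective_red: 4x objective, red colour ring; steel, 55 mm tall, 130 g +-30 %, standing lens up in a well (42 mm wide, 8 mm deep) of the grey cleaning stand. From its underside up: thread 25 mm wide to 5 mm, straight barrel 30 mm wide to 44 mm (grip at about 33), sloping colour ring to 50, lens nose. Origin: centre of underside, z up. Row of 4, random order, 56 mm pitch.
- objective_yellow: 10x objective, yellow colour ring; steel, 59 mm tall, 130 g +-30 %, standing lens up in a well (42 mm wide, 8 mm deep) of the grey cleaning stand. From its underside up: thread 25 mm wide to 5 mm, straight barrel 30 mm wide to 44 mm (grip at about 33), sloping colour ring to 50, lens nose. Origin: centre of underside, z up. Row of 4, random order, 56 mm pitch.
- objective_green: 20x objective, green colour ring; steel, 62 mm tall, 130 g +-30 %, standing lens up in a well (42 mm wide, 8 mm deep) of the grey cleaning stand. From its underside up: thread 25 mm wide to 5 mm, straight barrel 30 mm wide to 44 mm (grip at about 33), sloping colour ring to 50, lens nose. Origin: centre of underside, z up. Row of 4, random order, 56 mm pitch.
- objective_blue: 40x objective, blue colour ring; steel, 64 mm tall, 130 g +-30 %, standing lens up in a well (42 mm wide, 8 mm deep) of the grey cleaning stand. From its underside up: thread 25 mm wide to 5 mm, straight barrel 30 mm wide to 44 mm (grip at about 33), sloping colour ring to 50, lens nose. Origin: centre of underside, z up. Row of 4, random order, 56 mm pitch.
- cup_red: red plastic cup, empty, open-topped: 52 mm outside, 42 mm inside diameter, 12 mm tall, black floor 4 mm above its underside (8 mm deep). Origin: centre of underside, z up. One of five cups in a row, 56 mm apart, random order, fixed on the aluminium storage rack (80 x 286 mm, top 10 mm above the table, lip along its far edge 20 mm above the table).
- cup_yellow: yellow plastic cup, empty, open-topped: 52 mm outside, 42 mm inside diameter, 12 mm tall, black floor 4 mm above its underside (8 mm deep). Origin: centre of underside, z up. One of five cups in a row, 56 mm apart, random order, fixed on the aluminium storage rack (80 x 286 mm, top 10 mm above the table, lip along its far edge 20 mm above the table).
- cup_green: green plastic cup, empty, open-topped: 52 mm outside, 42 mm inside diameter, 12 mm tall, black floor 4 mm above its underside (8 mm deep). Origin: centre of underside, z up. One of five cups in a row, 56 mm apart, random order, fixed on the aluminium storage rack (80 x 286 mm, top 10 mm above the table, lip along its far edge 20 mm above the table).
- cup_blue: blue plastic cup, empty, open-topped: 52 mm outside, 42 mm inside diameter, 12 mm tall, black floor 4 mm above its underside (8 mm deep). Origin: centre of underside, z up. One of five cups in a row, 56 mm apart, random order, fixed on the aluminium storage rack (80 x 286 mm, top 10 mm above the table, lip along its far edge 20 mm above the table).
- objective_white: 100x objective, white colour ring, 64 mm tall, barrel 30 mm wide, standing loose in the white cup anywhere in the storage rack's row; it stays there. Origin: centre of underside, z up. Both rows (rack and stand) lie across the robot's front, one left, one right (either way), each turned up to 0.3 rad.
- cleaner: amber dropper bottle of lens cleaner, black cap, 32 mm wide, 62 mm tall, 70 g, standing loose on the deck of the cleaning stand (140 x 250 x 16 mm, fixed), 74 mm behind the line of wells, away from the robot; it stays there. Origin: centre of underside, z up.

How it is judged:
At the end, for the whole second after the job is handed in: Each of the four objectives stands released and at rest in the cup of its colour: within 10 mm of its centre, underside under 9 mm above the cup's underside, upright within 0.15 rad. White objective moved under 14 mm, bottle under 30 mm, both upright within 0.15 rad (horizontal distance between objective_red and cup_red below 0.01 m and z of objective_red in the frame of cup_red below 0.009 m and angle between each of objective_red, objective_yellow, objective_green, objective_blue, objective_white, cleaner's own z axis and vertical below 0.15 rad and linear speed of each of objective_red, objective_yellow, objective_green, objective_blue below 0.02 m/s and angular speed of each of objective_red, objective_yellow, objective_green, objective_blue below 0.2 rad/s and contact force between each of objective_red, objective_yellow, objective_green, objective_blue and the fingers below 0.1 N and horizontal distance between objective_yellow and cup_yellow below 0.01 m and z of objective_yellow in the frame of cup_yellow below 0.009 m and horizontal distance between objective_green and cup_green below 0.01 m and z of objective_green in the frame of cup_green below 0.009 m and horizontal distance between objective_blue and cup_blue below 0.01 m and z of objective_blue in the frame of cup_blue below 0.009 m and distance of objective_white from where it was at the start of the episode below 0.014 m and distance of cleaner from where it was at the start of the episode below 0.03 m); the robot touches nothing.
It fails at once if an objective is dropped (falls free of the fingers at over 0.7 m/s, about 25 mm) ((contact force between objective_red and the fingers below 0.1 N and linear speed of objective_red above 0.7 m/s) or (contact force between objective_yellow and the fingers below 0.1 N and linear speed of objective_yellow above 0.7 m/s) or (contact force between objective_green and the fingers below 0.1 N and linear speed of objective_green above 0.7 m/s) or (contact force between objective_blue and the fingers below 0.1 N and linear speed of objective_blue above 0.7 m/s)).
It fails at once if an objective is tipped over (leans more than 45 degrees) (angle between any of objective_red, objective_yellow, objective_green, objective_blue's own z axis and vertical above 0.785 rad).
It fails at once if the white objective in the rack is knocked about (moves over 14 mm or leans over 0.4 rad) (distance of objective_white from where it was at the start of the episode above 0.014 m or angle between objective_white's own z axis and vertical above 0.4 rad).
It fails at once if the lens-cleaner bottle is pushed over 30 mm or knocked over (distance of cleaner from where it was at the start of the episode above 0.03 m or angle between cleaner's own z axis and vertical above 0.6 rad).
It also fails if it takes over 90 s, if anything falls off the work surface, if the arm or the gripper's body presses on something with over 40 N, if the wrist force passes 120 N, or if a joint passes its speed limit or range.

## Working session

There is one attempt and no reset: what is moved stays moved. The work goes in short steps, Python scripts to look and compute and a tool call to move; the robot and the scene stay as the last step left them, time stands still between calls to the robot, and variables do not carry over. Pictures are saved under pics/ and viewed, at most 14 in all, crops included, and the job is handed in when it is done.

Besides the shell and the picture viewer there is one more tool, called after ">>>" as name(argument=value, ...) on one line, values as JSON. arm_command: Moves the arm, as the interface text tells. Its arguments: {"type":"object","properties":{"slide":{"type":"array"},"angular":{"type":"array"},"grip":{"type":"array"},"grip_force":{"type":"number"}},"required":["slide","angular","grip"]}

```bash
mkdir -p pics; python3 - <<'E'
from rig import arm
import cv2,numpy as np
s=arm.observe(); print({k:np.round(v,3).tolist() for k,v in s.items()})
for n in ("top","scene"):
    c=arm.camera(n); cv2.imwrite(f"pics/{n}0.png",c["img"][:,:,::-1]); print(n,c["camera_matrix"].tolist(),np.round(c["R"],4).tolist(),np.round(c["t"],4).tolist(), (-c["R"].T@c["t"]).round(3))
E
```

```text
{'clock': 0.0, 'joint_positions': [-1.165, 0.333, -0.065, 1.461, 0.022, 1.35, -0.089], 'joint_vel': [-0.0, -0.001, -0.002, -0.002, -0.001, 0.001, -0.002], 'tau': [0.001, -62.544, 0.05, -39.161, 0.016, 0.01, 0.0], 'eef_pos': [0.26, 0.568, 0.231], 'ee_rot': [[-0.909, 0.416, -0.001], [0.416, 0.909, -0.001], [-0.0, -0.001, -1.0]], 'wrist_force': [-0.313, 0.711, -0.825], 'moment': [-0.013, -0.098, -0.019], 'grip_force': 0.0, 'width': 0.085}
top [[481.1841010447941, 0.0, 320.8785159085717], [0.0, 481.1841010447941, 205.09905956222374], [0.0, 0.0, 1.0]] [[0.0064, -0.9999, -0.0161], [-0.9902, -0.0041, -0.1397], [0.1396, 0.0168, -0.9901]] [0.0212, 0.5658, 1.2361] [0.388 0.003 1.303]
scene [[455.6804285397674, 0.0, 314.4229261898161], [0.0, 455.6804285397674, 204.6675602173218], [0.0, 0.0, 1.0]] [[-0.2114, 0.9774, 0.0035], [0.8034, 0.1758, -0.5689], [-0.5567, -0.1174, -0.8224]] [0.1117, -0.4055, 1.338] [1.094 0.119 0.869]
```

View pics/top0.png

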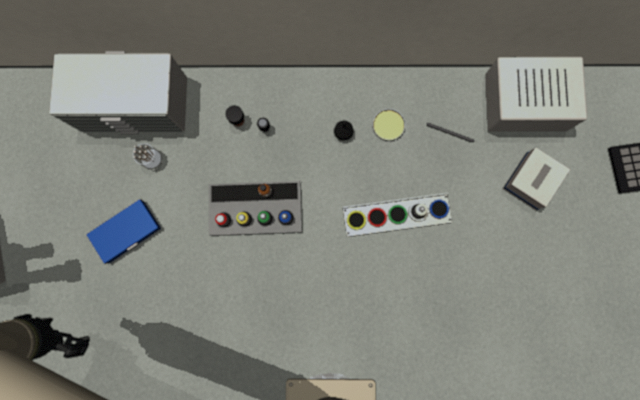

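View pics/scene0.png

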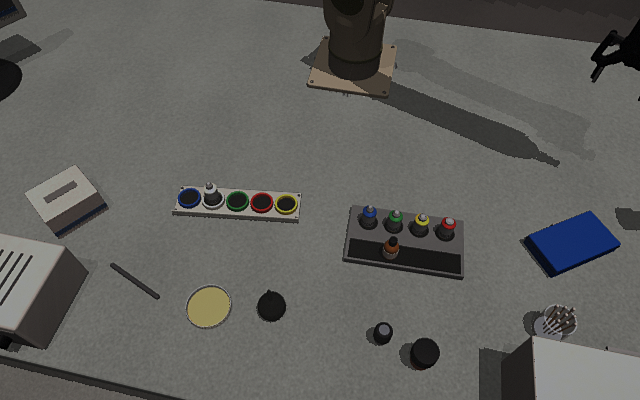

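Top view: objectives sit at about red (222,219), yellow (243,218), green (265,217) and blue (286,216), with the bottle at (264,190). Cups are yellow (357,220), red (377,217), green (398,214), white (420,211, occupied) and blue (439,209). The scene view shows the same order.

```bash
cat > h.py <<'E'
from rig import arm
import cv2,numpy as np
HUE={"red":[(0,8),(172,180)],"yellow":[(22,35)],"green":[(50,85)],"blue":[(105,130)]}
def mask(img,col,smin=110,vmin=40):
    h=cv2.cvtColor(img,cv2.COLOR_RGB2HSV); m=np.zeros(h.shape[:2],np.uint8)
    for a,b in HUE[col]: m|=cv2.inRange(h,(a,smin,vmin),(b,255,255))
    return m
def ray(c,u,v,fish=False):
    K=c["camera_matrix"]; x=np.array([(u-K[0,2])/K[0,0],(v-K[1,2])/K[1,1]])
    if fish:
        r=np.hypot(*x); d=np.r_[x/max(r,1e-9)*np.sin(r),np.cos(r)]
    else: d=np.r_[x,1]
    return -c["R"].T@c["t"], c["R"].T@d
def onplane(c,u,v,z,fish=False):
    o,d=ray(c,u,v,fish); return o+d*(z-o[2])/d[2]
def blobs(m,amin):
    cs,_=cv2.findContours(m,cv2.RETR_EXTERNAL,cv2.CHAIN_APPROX_NONE)
    return [k for k in cs if cv2.contourArea(k)>amin]
E
python3 - <<'E'
from h import *
c=arm.camera("top")
roi=(170,245,205,460)
res={}
for col in HUE:
    m=mask(c["img"],col); m[:roi[0]]=0;m[roi[1]:]=0;m[:,:roi[2]]=0;m[:,roi[3]:]=0
    for k in blobs(m,15):
        x,y,w,h=cv2.boundingRect(k); u,v=x+(w-1)/2,y+(h-1)/2
        z=0.022 if u>330 else 0.055
        p=onplane(c,u,v,z); print(col,(u,v),(w,h),p.round(4)); res[col,u>330]=p
for s in (True,False):
    P=np.array([v[:2] for (k,b),v in res.items() if b==s]); d=np.linalg.svd(P-P.mean(0))[2][0]
    d*=np.sign(d[1]); t=(P-P.mean(0))@d; print(s,P.mean(0),d,"angle",np.degrees(np.arctan2(d[1],d[0])),np.diff(np.sort(t)), ((P-P.mean(0))@[-d[1],d[0]]).round(4))
E
```

```text
red (220.5, 219.0) (12, 13) [0.5257 0.2865 0.055 ]
red (377.0, 217.0) (19, 19) [ 0.5367 -0.1259  0.022 ]
yellow (242.5, 218.0) (12, 13) [0.5286 0.2288 0.055 ]
yellow (356.5, 219.5) (18, 18) [ 0.5297 -0.0711  0.022 ]
green (263.5, 216.5) (12, 12) [0.5328 0.1739 0.055 ]
green (397.5, 214.0) (18, 17) [ 0.545  -0.1807  0.022 ]
blue (285.0, 216.5) (13, 12) [0.5331 0.1175 0.055 ]
blue (439.0, 208.5) (19, 18) [ 0.5603 -0.2917  0.022 ]
True [ 0.542935   -0.16732494] [-0.13846837  0.99036686] angle 97.95922718560982 [0.11206358 0.05545231 0.0552402 ] [ 0.0004 -0.0002 -0.0002 -0.    ]
False [0.53005393 0.20169571] [-0.04667584  0.99891009] angle 92.67530041423134 [0.05627596 0.05511508 0.0577548 ] [ 0.0004  0.0002 -0.0015  0.0009]
```

```bash
cat >> h.py <<'E'
def rel(xyz,ydeg):
    "slide and rotation vector (deg) to TCP xyz, tool down, tool y at world angle ydeg; s = state now"
    s=arm.observe(); R=np.array(s["ee_rot"]); a=np.radians(ydeg)
    y=np.array([np.cos(a),np.sin(a),0]); z=np.array([0,0,-1.]); T=np.c_[np.cross(y,z),y,z]
    w=cv2.Rodrigues(R.T@T)[0].ravel()
    print("at",np.round(s["eef_pos"],4),"slide",(R.T@(np.array(xyz)-s["eef_pos"])).round(4),"ang",np.degrees(w).round(2))
E
python3 -c "
from h import *
rel([.53,.2,.2],2.7)"
```

```text
at [0.2597 0.5682 0.2307] slide [-0.3989 -0.2224  0.0309] ang [-5.000e-02  4.000e-02  6.273e+01]
```

>>> arm_command(slide=[[-0.4,-0.222,0.03],[-0.4,-0.222,0.03],[-0.4,-0.222,0.03],[-0.4,-0.222,0.03],[-0.4,-0.222,0.03],[-0.4,-0.222,0.03],[-0.4,-0.222,0.03],[-0.4,-0.222,0.03],[-0.4,-0.222,0.03],[-0.4,-0.222,0.03],[-0.4,-0.222,0.03],[-0.4,-0.222,0.03]], angular=[[0,0,62.7],[0,0,62.7],[0,0,62.7],[0,0,62.7],[0,0,62.7],[0,0,62.7],[0,0,62.7],[0,0,62.7],[0,0,62.7],[0,0,62.7],[0,0,62.7],[0,0,62.7]], grip=[0,0,0,0,0,0,0,0,0,0,0,0], grip_force=60)

```text
clock: 1.15
eef_pos: [0.5354, 0.191, 0.2009]
ee_rot: [[-0.037, 0.999, 0.001], [0.999, 0.037, -0.004], [-0.004, 0.001, -1.0]]
wrist_force: [-0.5, -0.9, -0.0]
width: 0.0855
grip_force: 0.0
```

```bash
python3 - <<'E'
from h import *
c=arm.camera("wrist"); cv2.imwrite("pics/w1.png",c["img"][:,:,::-1])
print(c["camera_matrix"].round(1).tolist(),(-c["R"].T@c["t"]).round(3),c["R"].round(3).tolist()); print(arm.observe()["eef_pos"])
E
```

```text
[[309.7, 0.0, 319.7], [0.0, 309.7, 203.6], [0.0, 0.0, 1.0]] [0.534 0.257 0.343] [[0.999, 0.037, 0.001], [0.035, -0.963, 0.267], [0.011, -0.266, -0.964]]
[0.53349084 0.19501765 0.20092284]
```

View pics/w1.png

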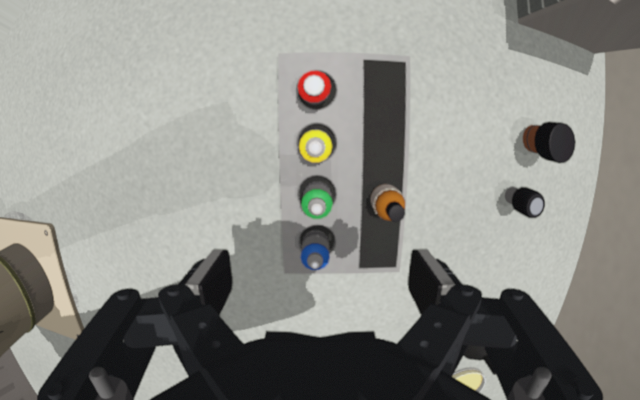

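The wrist view shows all four objectives in a line: red (314,87), yellow (316,146), green (317,202) and blue (315,254), with the bottle at (388,203).

```bash
cat >> h.py <<'E'
def wobj(z=0.054,cols=HUE,box=(270,370),amin=150):
    c=arm.camera("wrist"); out={}
    for col in cols:
        m=mask(c["img"],col); m[:,:box[0]]=0; m[:,box[1]:]=0
        for k in blobs(m,amin):
            (u,v),r=cv2.minEnclosingCircle(k); p=onplane(c,u,v,z,True)
            e=onplane(c,u+r,v,z,True); out[col]=p
            print(col,(round(u,1),round(v,1)),"R mm",(1000*np.linalg.norm(e-p)).round(1),p.round(4))
    return out
E
python3 - <<'E'
from h import *
o=wobj(); P=np.array([p[:2] for p in o.values()]); d=np.linalg.svd(P-P.mean(0))[2][0]; d*=np.sign(d[1])
print(P.mean(0),np.degrees(np.arctan2(d[1],d[0])),np.sort((P-P.mean(0))@d),((P-P.mean(0))@[-d[1],d[0]]).round(4))
P=P.mean(0)
p=o["red"]; rel([p[0],p[1],.12],2.7)
E
```

```text
red (316.5, 91.0) R mm 16.0 [0.5277 0.2887 0.054 ]
yellow (317.4, 149.8) R mm 15.9 [0.5306 0.2336 0.054 ]
green (318.0, 206.8) R mm 15.3 [0.5334 0.1783 0.054 ]
blue (316.7, 259.9) R mm 14.6 [0.5342 0.1214 0.054 ]
[0.53148897 0.20550162] 92.30166247071278 [-0.08417979 -0.02720813  0.02813421  0.08325372] [ 0.0005 -0.0003 -0.0008  0.0006]
at [0.5321 0.1981 0.2009] slide [ 0.0907 -0.0004  0.0809] ang [-0.03  0.04 -0.19]
```

>>> arm_command(slide=[[0.088,0,0.03],[0.088,0,0.06],[0.088,0,0.08],[0.088,0,0.08],[0.088,0,0.08],[0.088,0,0.1],[0.088,0,0.12],[0.088,0,0.14],[0.088,0,0.16],[0.088,0,0.17],[0.088,0,0.178],[0.088,0,0.178]], angular=[[0,0,0],[0,0,0],[0,0,0],[0,0,0],[0,0,0],[0,0,0],[0,0,0],[0,0,0],[0,0,0],[0,0,0],[0,0,0],[0,0,0]], grip=[0.35,0.35,0.35,0.35,0.35,0.35,0.35,0.35,0.35,0.35,0.35,0.35])

```text
clock: 2.25
eef_pos: [0.527, 0.2878, 0.023]
ee_rot: [[-0.047, 0.999, -0.0], [0.999, 0.047, -0.0], [-0.0, -0.0, -1.0]]
wrist_force: [-0.0, -0.2, -0.5]
width: 0.0558
grip_force: 0.0
```

```bash
python3 - <<'E'
from h import *
c=arm.camera("wrist"); cv2.imwrite("pics/w2.png",c["img"][:,:,::-1])
rel([.5273,.288,.022],2.5)
E
```

```text
at [0.5275 0.2881 0.024 ] slide [-0.0001 -0.0002  0.002 ] ang [ 0.02 -0.01  0.22]
```

View pics/w2.png

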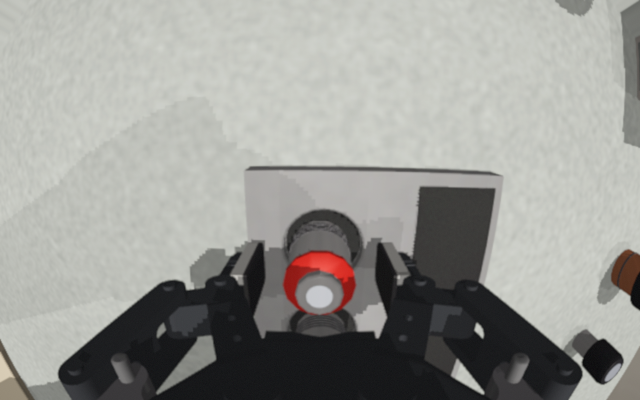

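Red sits centred between the fingers, with its nose at (320,296). Next I close and lift.

>>> arm_command(slide=[[0,0,0],[0,0,0],[0,0,0],[0,0,0],[0,0,0],[0,0,-0.005],[0,0,-0.02],[0,0,-0.04],[0,0,-0.065],[0,0,-0.09],[0,0,-0.1],[0,0,-0.1]], angular=[[0,0,0],[0,0,0],[0,0,0],[0,0,0],[0,0,0],[0,0,0],[0,0,0],[0,0,0],[0,0,0],[0,0,0],[0,0,0],[0,0,0]], grip=[0.7,1,1,1,1,1,1,1,1,1,1,1], grip_force=60)

```text
clock: 3.3
eef_pos: [0.5286, 0.2889, 0.1263]
ee_rot: [[-0.048, 0.999, 0.004], [0.999, 0.048, 0.003], [0.003, 0.004, -1.0]]
wrist_force: [0.7, 0.2, -0.5]
width: 0.0289
grip_force: 59.2
```

```bash
python3 - <<'E'
from h import *
# cup axis angle 98.0 -> tool y at 8.0 ; above red cup short of it
rel([.5367,-.126,.13],8.0)
E
```

```text
at [0.5286 0.2889 0.1263] slide [-0.4148 -0.0116 -0.0049] ang [ 0.24 -0.15 -5.27]
```

>>> arm_command(slide=[[-0.02,0,-0.005],[-0.05,-0.002,-0.005],[-0.09,-0.004,-0.005],[-0.13,-0.006,-0.005],[-0.17,-0.008,-0.005],[-0.21,-0.01,-0.005],[-0.25,-0.012,-0.005],[-0.29,-0.012,-0.005],[-0.33,-0.012,-0.005],[-0.37,-0.012,-0.005],[-0.4,-0.012,-0.005],[-0.415,-0.012,-0.005]], angular=[[0,0,0],[0,0,-1],[0,0,-2],[0,0,-3],[0,0,-4],[0,0,-5],[0,0,-5.3],[0,0,-5.3],[0,0,-5.3],[0,0,-5.3],[0,0,-5.3],[0,0,-5.3]], grip=[1,1,1,1,1,1,1,1,1,1,1,1])

```text
clock: 4.3
eef_pos: [0.5335, -0.1319, 0.127]
ee_rot: [[-0.135, 0.991, -0.002], [0.991, 0.135, -0.002], [-0.001, -0.002, -1.0]]
wrist_force: [-0.8, 0.6, -1.5]
width: 0.0285
grip_force: 59.3
```

```bash
python3 - <<'E'
from h import *
c=arm.camera("wrist"); c=arm.camera("wrist"); cv2.imwrite("pics/w3.png",c["img"][:,:,::-1])
for col in HUE:
    m=mask(c["img"],col)
    for k in blobs(m,100):
        (u,v),r=cv2.minEnclosingCircle(k); print(col,(u,v),r,onplane(c,u,v,.022,True).round(4))
rel([.5367,-.126,.13],8.0)
E
```

```text
red (319.6265563964844, 281.3028259277344) 36.30929183959961 [ 0.544  -0.2081  0.022 ]
red (325.021728515625, 189.67391967773438) 30.59170913696289 [ 0.537 -0.123  0.022]
yellow (325.35833740234375, 122.19661712646484) 31.642372131347656 [ 0.5298 -0.0686  0.022 ]
at [ 0.5336 -0.1307  0.1269] slide [ 0.0042  0.0037 -0.0031] ang [-0.12  0.07 -0.28]
```

View pics/w3.png

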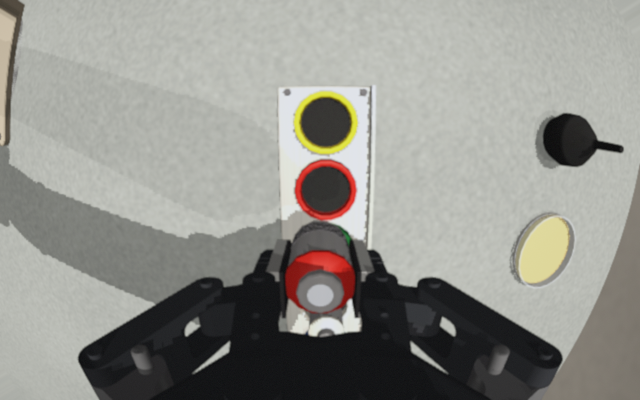

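The wrist view shows the red cup at (325,190) and yellow at (325,122), both within 3 mm of the top-camera fix. The held red ring is at (320,281).

```bash
python3 - <<'E'
from h import *
c=arm.camera("wrist"); s=arm.observe(); R=np.array(s["ee_rot"]); T=np.array(s["eef_pos"])
for u,v,h,n in ((319.6,281.3,.046,"ring"),(319.5,294.5,.055,"nose")):
    p=onplane(c,u,v,T[2]-.0225+.008+h,True); print(n,p.round(4),"in tool",(R.T@(p-T)).round(4))
rel([.5368,-.1245,.0285],8.0)
E
```

```text
ring [ 0.5342 -0.128   0.1584] in tool [ 0.0001  0.0002 -0.0315]
nose [ 0.5343 -0.1288  0.1674] in tool [-0.0007  0.0002 -0.0405]
at [ 0.534  -0.1281  0.1269] slide [0.0032 0.0035 0.0984] ang [-0.12  0.   -0.13]
```

>>> arm_command(slide=[[0.0024,0.0025,0],[0.0024,0.0025,0.01],[0.0024,0.0025,0.03],[0.0024,0.0025,0.05],[0.0024,0.0025,0.065],[0.0024,0.0025,0.075],[0.0024,0.0025,0.083],[0.0024,0.0025,0.089],[0.0024,0.0025,0.093],[0.0024,0.0025,0.096],[0.0024,0.0025,0.096],[0.0024,0.0025,0.096]], angular=[[0,0,0],[0,0,0],[0,0,0],[0,0,0],[0,0,0],[0,0,0],[0,0,0],[0,0,0],[0,0,0],[0,0,0],[0,0,0],[0,0,0]], grip=[1,1,1,1,1,1,1,1,1,1,1,1])

```text
clock: 5.45
eef_pos: [0.5374, -0.1243, 0.0327]
ee_rot: [[-0.14, 0.99, 0.001], [0.99, 0.14, 0.0], [-0.0, 0.001, -1.0]]
wrist_force: [0.1, -0.2, -0.9]
width: 0.0283
grip_force: 59.3
```

>>> arm_command(slide=[[0,0,0.001],[0,0,0.002],[0,0,0.003],[0,0,0.004],[0,0,0.004]], angular=[[0,0,0],[0,0,0],[0,0,0],[0,0,0],[0,0,0]], grip=[1,1,1,1,1])

```text
clock: 5.87
eef_pos: [0.5376, -0.1244, 0.0307]
ee_rot: [[-0.139, 0.99, 0.001], [0.99, 0.139, 0.001], [0.001, 0.001, -1.0]]
wrist_force: [-11.3, 2.4, 26.2]
width: 0.0289
grip_force: 62.3
```

Contact came at 0.0307, matching the floor height expected from the grasp (0.024 plus 6 mm). I'll ease off 1 mm, release and retreat.

>>> arm_command(slide=[[0,0,-0.001],[0,0,-0.001],[0,0,-0.001],[0,0,-0.001],[0,0,-0.001],[0,0,-0.02],[0,0,-0.05],[0,0,-0.085],[0,0,-0.11],[0,0,-0.11]], angular=[[0,0,0],[0,0,0],[0,0,0],[0,0,0],[0,0,0],[0,0,0],[0,0,0],[0,0,0],[0,0,0],[0,0,0]], grip=[1,0.7,0.35,0.35,0.35,0.35,0.35,0.35,0.35,0.35])

```text
clock: 6.7
eef_pos: [0.5398, -0.125, 0.1435]
ee_rot: [[-0.139, 0.99, 0.008], [0.99, 0.139, -0.0], [-0.001, 0.008, -1.0]]
wrist_force: [1.2, -0.1, 0.3]
width: 0.0554
grip_force: 0.0
```

```bash
python3 - <<'E'
from h import *
c=arm.camera("wrist"); cv2.imwrite("pics/w4.png",c["img"][:,:,::-1])
c=arm.camera("scene"); cv2.imwrite("pics/s4.png",cv2.resize(c["img"][150:260,150:330,::-1],None,fx=4,fy=4))
rel([.5298,.232,.14],2.5)
E
```

```text
at [ 0.5376 -0.1242  0.1389] slide [ 0.3538  0.0421 -0.001 ] ang [ 0.11 -0.01  5.54]
```

View pics/s4.png

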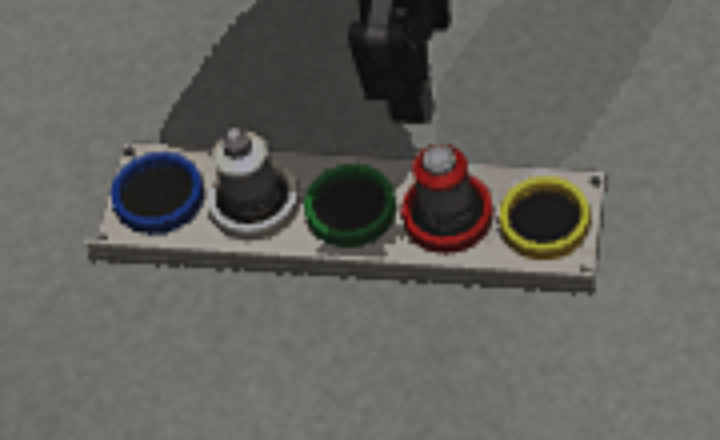

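Red stands upright in the red cup, crop (445,200), and nothing else is disturbed. Yellow is next.

>>> arm_command(slide=[[0.03,0.004,0],[0.07,0.008,0],[0.11,0.013,0],[0.15,0.018,0],[0.19,0.023,0],[0.23,0.028,0],[0.27,0.032,0],[0.31,0.037,0],[0.34,0.041,0],[0.354,0.042,0],[0.354,0.042,0],[0.354,0.042,0]], angular=[[0,0,0],[0,0,1],[0,0,2],[0,0,3],[0,0,4],[0,0,5],[0,0,5.5],[0,0,5.5],[0,0,5.5],[0,0,5.5],[0,0,5.5],[0,0,5.5]], grip=[0.35,0.35,0.35,0.35,0.35,0.35,0.35,0.35,0.35,0.35,0.35,0.35])

```text
clock: 7.8
eef_pos: [0.5285, 0.2319, 0.1368]
ee_rot: [[-0.045, 0.999, -0.002], [0.999, 0.045, -0.002], [-0.001, -0.002, -1.0]]
wrist_force: [0.2, 0.2, 0.0]
width: 0.0553
grip_force: 0.0
```

```bash
python3 - <<'E'
from h import *
wobj(box=(200,440)); rel([.5298,.232,.024],2.5)
E
```

```text
yellow (321.8, 207.4) R mm 15.6 [0.5308 0.2332 0.054 ]
green (322.5, 273.2) R mm 14.4 [0.534  0.1772 0.054 ]
blue (319.6, 328.0) R mm 14.6 [0.5343 0.1197 0.054 ]
at [0.529  0.2306 0.1372] slide [0.0016 0.001  0.1132] ang [-0.08  0.09 -0.03]
```

>>> arm_command(slide=[[0.001,0.001,0.02],[0.001,0.001,0.045],[0.001,0.001,0.07],[0.001,0.001,0.09],[0.001,0.001,0.103],[0.001,0.001,0.11],[0.001,0.001,0.114],[0.001,0.001,0.114],[0.001,0.001,0.114],[0.001,0.001,0.114],[0.001,0.001,0.114],[0.001,0.001,0.114]], angular=[[0,0,0],[0,0,0],[0,0,0],[0,0,0],[0,0,0],[0,0,0],[0,0,0],[0,0,0],[0,0,0],[0,0,0],[0,0,0],[0,0,0]], grip=[0.35,0.35,0.35,0.35,0.35,0.35,0.35,0.35,0.7,1,1,1])

```text
clock: 8.85
eef_pos: [0.531, 0.2336, 0.0256]
ee_rot: [[-0.044, 0.999, 0.002], [0.999, 0.044, 0.001], [0.001, 0.002, -1.0]]
wrist_force: [-0.9, -1.1, 7.0]
width: 0.0287
grip_force: 59.0
```

>>> arm_command(slide=[[0,0,-0.01],[0,0,-0.035],[0,0,-0.065],[0,0,-0.09],[-0.03,-0.001,-0.1],[-0.07,-0.003,-0.1],[-0.11,-0.005,-0.1],[-0.15,-0.007,-0.1],[-0.19,-0.009,-0.1],[-0.23,-0.011,-0.1],[-0.27,-0.013,-0.1],[-0.295,-0.0146,-0.1]], angular=[[0,0,0],[0,0,0],[0,0,0],[0,0,0],[0,0,0],[0,0,-1],[0,0,-2],[0,0,-3],[0,0,-4],[0,0,-5],[0,0,-5.5],[0,0,-5.5]], grip=[1,1,1,1,1,1,1,1,1,1,1,1])

```text
clock: 9.85
eef_pos: [0.528, -0.0668, 0.1254]
ee_rot: [[-0.137, 0.991, 0.001], [0.991, 0.137, -0.001], [-0.001, 0.001, -1.0]]
wrist_force: [1.0, -0.5, -1.5]
width: 0.0284
grip_force: 59.3
```

>>> arm_command(slide=[[-0.008,0,0],[-0.008,0,0],[-0.008,0,0]], angular=[[0,0,0],[0,0,0],[0,0,0]], grip=[1,1,1])

```text
clock: 10.1
eef_pos: [0.5299, -0.0693, 0.1247]
ee_rot: [[-0.14, 0.99, 0.0], [0.99, 0.14, 0.001], [0.001, 0.0, -1.0]]
wrist_force: [-0.4, 1.6, -1.4]
width: 0.0282
grip_force: 59.3
```

```bash
python3 - <<'E'
from h import *
rel([.5298,-.07,.0326],8.0)
E
```

```text
at [ 0.5299 -0.0693  0.1247] slide [-0.0008 -0.0002  0.0921] ang [ 0.03 -0.04  0.03]
```

>>> arm_command(slide=[[0,0,0.015],[0,0,0.04],[0,0,0.06],[0,0,0.075],[0,0,0.083],[0,0,0.087],[0,0,0.09],[0,0,0.091],[0,0,0.092],[0,0,0.093],[0,0,0.093]], angular=[[0,0,0],[0,0,0],[0,0,0],[0,0,0],[0,0,0],[0,0,0],[0,0,0],[0,0,0],[0,0,0],[0,0,0],[0,0,0]], grip=[1,1,1,1,1,1,1,1,1,1,1])

```text
clock: 11.02
eef_pos: [0.53, -0.07, 0.0317]
ee_rot: [[-0.14, 0.99, 0.001], [0.99, 0.14, 0.0], [0.0, 0.001, -1.0]]
wrist_force: [-0.3, 0.3, -1.0]
width: 0.0289
grip_force: 59.3
```

>>> arm_command(slide=[[0,0,0.0005],[0,0,0.001],[0,0,0.0015],[0,0,0.0015]], angular=[[0,0,0],[0,0,0],[0,0,0],[0,0,0]], grip=[1,1,1,1])

```text
clock: 11.35
eef_pos: [0.5302, -0.0701, 0.0316]
ee_rot: [[-0.139, 0.99, 0.001], [0.99, 0.139, 0.001], [0.001, 0.001, -1.0]]
wrist_force: [-8.1, 0.2, 18.9]
width: 0.0281
grip_force: 61.4
```

>>> arm_command(slide=[[0,0,-0.001],[0,0,-0.001],[0,0,-0.001],[0,0,-0.001],[0,0,-0.001],[0,0,-0.02],[0,0,-0.05],[0,0,-0.085],[0,0,-0.108],[0,0,-0.108],[0,0,-0.108]], angular=[[0,0,0],[0,0,0],[0,0,0],[0,0,0],[0,0,0],[0,0,0],[0,0,0],[0,0,0],[0,0,0],[0,0,0],[0,0,0]], grip=[1,0.7,0.35,0.35,0.35,0.35,0.35,0.35,0.35,0.35,0.35])

```text
clock: 12.27
eef_pos: [0.5305, -0.0701, 0.1389]
ee_rot: [[-0.14, 0.99, 0.003], [0.99, 0.14, 0.0], [0.0, 0.003, -1.0]]
wrist_force: [-0.7, -1.1, -0.5]
width: 0.0557
grip_force: 0.0
```

```bash
python3 - <<'E'
from h import *
rel([.533,.1765,.138],2.5)
E
```

```text
at [ 0.5305 -0.0701  0.1389] slide [0.2438 0.0369 0.001 ] ang [ 0.16 -0.01  5.53]
```

>>> arm_command(slide=[[0.03,0.005,0],[0.07,0.011,0],[0.11,0.017,0],[0.15,0.023,0],[0.19,0.029,0],[0.225,0.034,0],[0.244,0.037,0],[0.244,0.037,0],[0.244,0.037,0]], angular=[[0,0,0],[0,0,1],[0,0,2],[0,0,3],[0,0,4],[0,0,5],[0,0,5.5],[0,0,5.5],[0,0,5.5]], grip=[0.35,0.35,0.35,0.35,0.35,0.35,0.35,0.35,0.35])

```text
clock: 13.02
eef_pos: [0.5313, 0.1775, 0.1361]
ee_rot: [[-0.047, 0.999, -0.002], [0.999, 0.047, -0.001], [-0.001, -0.002, -1.0]]
wrist_force: [-0.8, -1.5, 0.5]
width: 0.0555
grip_force: 0.0
```

```bash
python3 - <<'E'
from h import *
wobj(box=(200,440)); rel([.533,.1765,.024],2.5)
E
```

```text
green (322.2, 209.8) R mm 15.2 [0.5339 0.1772 0.054 ]
blue (319.0, 276.0) R mm 14.3 [0.5341 0.1205 0.054 ]
at [0.5317 0.1759 0.1365] slide [0.0007 0.0015 0.1125] ang [-0.1   0.08  0.05]
```

>>> arm_command(slide=[[0.001,0.001,0.02],[0.001,0.001,0.045],[0.001,0.001,0.07],[0.001,0.001,0.09],[0.001,0.001,0.103],[0.001,0.001,0.11],[0.001,0.001,0.114],[0.001,0.001,0.114],[0.001,0.001,0.114],[0.001,0.001,0.114],[0.001,0.001,0.114],[0.001,0.001,0.114]], angular=[[0,0,0],[0,0,0],[0,0,0],[0,0,0],[0,0,0],[0,0,0],[0,0,0],[0,0,0],[0,0,0],[0,0,0],[0,0,0],[0,0,0]], grip=[0.35,0.35,0.35,0.35,0.35,0.35,0.35,0.35,0.7,1,1,1])

```text
clock: 14.07
eef_pos: [0.534, 0.1779, 0.025]
ee_rot: [[-0.044, 0.999, 0.002], [0.999, 0.044, 0.001], [0.001, 0.002, -1.0]]
wrist_force: [-1.7, -0.1, 6.7]
width: 0.0284
grip_force: 59.0
```

>>> arm_command(slide=[[0,0,-0.01],[0,0,-0.035],[0,0,-0.065],[0,0,-0.09],[-0.03,0,-0.1],[-0.07,-0.001,-0.1],[-0.11,-0.002,-0.1],[-0.15,-0.003,-0.1],[-0.19,-0.004,-0.1],[-0.23,-0.005,-0.1],[-0.27,-0.005,-0.1],[-0.3,-0.005,-0.1]], angular=[[0,0,0],[0,0,0],[0,0,0],[0,0,0],[0,0,0],[0,0,-1],[0,0,-2],[0,0,-3],[0,0,-4],[0,0,-5],[0,0,-5.5],[0,0,-5.5]], grip=[1,1,1,1,1,1,1,1,1,1,1,1])

```text
clock: 15.07
eef_pos: [0.5409, -0.1259, 0.1247]
ee_rot: [[-0.138, 0.99, 0.001], [0.99, 0.138, -0.001], [-0.001, 0.001, -1.0]]
wrist_force: [0.5, -0.4, -1.8]
width: 0.0286
grip_force: 59.4
```

>>> arm_command(slide=[[-0.03,0.002,0],[-0.05,0.005,0],[-0.057,0.005,0],[-0.057,0.005,0],[-0.057,0.005,0]], angular=[[0,0,0],[0,0,0],[0,0,0],[0,0,0],[0,0,0]], grip=[1,1,1,1,1])

```text
clock: 15.48
eef_pos: [0.5543, -0.1771, 0.1239]
ee_rot: [[-0.14, 0.99, -0.0], [0.99, 0.14, 0.001], [0.001, -0.0, -1.0]]
wrist_force: [-0.6, 0.6, -1.7]
width: 0.0287
grip_force: 59.4
```

```bash
python3 - <<'E'
from h import *
rel([.5447,-.1797,.031],8.0)
E
```

```text
at [ 0.5543 -0.1771  0.1239] slide [-0.0013 -0.0098  0.0929] ang [-0.01 -0.04  0.04]
```

>>> arm_command(slide=[[-0.001,-0.01,0],[-0.001,-0.01,0.005],[-0.001,-0.01,0.02],[-0.001,-0.01,0.04],[-0.001,-0.01,0.06],[-0.001,-0.01,0.075],[-0.001,-0.01,0.083],[-0.001,-0.01,0.088],[-0.001,-0.01,0.091],[-0.001,-0.01,0.092],[-0.001,-0.01,0.093],[-0.001,-0.01,0.093]], angular=[[0,0,0],[0,0,0],[0,0,0],[0,0,0],[0,0,0],[0,0,0],[0,0,0],[0,0,0],[0,0,0],[0,0,0],[0,0,0],[0,0,0]], grip=[1,1,1,1,1,1,1,1,1,1,1,1])

```text
clock: 16.48
eef_pos: [0.545, -0.1804, 0.0313]
ee_rot: [[-0.14, 0.99, 0.001], [0.99, 0.14, -0.0], [-0.0, 0.001, -1.0]]
wrist_force: [-0.7, 0.9, -2.2]
width: 0.0285
grip_force: 59.5
```

>>> arm_command(slide=[[0,0,0.0005],[0,0,0.001],[0,0,0.0015],[0,0,0.0015]], angular=[[0,0,0],[0,0,0],[0,0,0],[0,0,0]], grip=[1,1,1,1])

```text
clock: 16.82
eef_pos: [0.5452, -0.1805, 0.031]
ee_rot: [[-0.139, 0.99, 0.001], [0.99, 0.139, 0.001], [0.0, 0.001, -1.0]]
wrist_force: [-5.8, 1.9, 13.3]
width: 0.0286
grip_force: 61.0
```

Contact at 0.031 as predicted, so I release, retreat and go for blue.

>>> arm_command(slide=[[0,0,-0.001],[0,0,-0.001],[0,0,-0.001],[0,0,-0.001],[0,0,-0.001],[0,0,-0.02],[0,0,-0.05],[0,0,-0.085],[0,0,-0.108],[0,0,-0.108],[0,0,-0.108]], angular=[[0,0,0],[0,0,0],[0,0,0],[0,0,0],[0,0,0],[0,0,0],[0,0,0],[0,0,0],[0,0,0],[0,0,0],[0,0,0]], grip=[1,0.7,0.35,0.35,0.35,0.35,0.35,0.35,0.35,0.35,0.35])

```text
clock: 17.73
eef_pos: [0.5454, -0.1805, 0.1385]
ee_rot: [[-0.14, 0.99, 0.003], [0.99, 0.14, -0.0], [-0.0, 0.003, -1.0]]
wrist_force: [0.3, 0.1, -0.2]
width: 0.0553
grip_force: 0.0
```

```bash
python3 - <<'E'
from h import *
rel([.5345,.1205,.138],2.5)
E
```

```text
at [ 0.5454 -0.1805  0.1385] slide [0.2995 0.0312 0.0004] ang [0.16 0.02 5.53]
```

>>> arm_command(slide=[[0.03,0.003,0],[0.07,0.007,0],[0.11,0.011,0],[0.15,0.016,0],[0.19,0.02,0],[0.23,0.024,0],[0.27,0.028,0],[0.292,0.031,0],[0.3,0.031,0],[0.3,0.031,0],[0.3,0.031,0]], angular=[[0,0,0],[0,0,1],[0,0,2],[0,0,3],[0,0,4],[0,0,5],[0,0,5.5],[0,0,5.5],[0,0,5.5],[0,0,5.5],[0,0,5.5]], grip=[0.35,0.35,0.35,0.35,0.35,0.35,0.35,0.35,0.35,0.35,0.35])

```text
clock: 18.65
eef_pos: [0.533, 0.1199, 0.1363]
ee_rot: [[-0.044, 0.999, -0.001], [0.999, 0.044, -0.001], [-0.001, -0.001, -1.0]]
wrist_force: [0.5, -0.6, 0.7]
width: 0.0559
grip_force: 0.0
```

```bash
python3 - <<'E'
from h import *
wobj(box=(200,440)); rel([.5345,.1205,.024],2.5)
E
```

```text
blue (320.1, 207.8) R mm 15.2 [0.534 0.121 0.054]
at [0.5333 0.119  0.1366] slide [0.0015 0.0014 0.1126] ang [-0.05  0.06 -0.08]
```

>>> arm_command(slide=[[0.001,0.001,0.02],[0.001,0.001,0.045],[0.001,0.001,0.07],[0.001,0.001,0.09],[0.001,0.001,0.103],[0.001,0.001,0.11],[0.001,0.001,0.114],[0.001,0.001,0.114],[0.001,0.001,0.114],[0.001,0.001,0.114],[0.001,0.001,0.114],[0.001,0.001,0.114]], angular=[[0,0,0],[0,0,0],[0,0,0],[0,0,0],[0,0,0],[0,0,0],[0,0,0],[0,0,0],[0,0,0],[0,0,0],[0,0,0],[0,0,0]], grip=[0.35,0.35,0.35,0.35,0.35,0.35,0.35,0.35,0.7,1,1,1])

```text
clock: 19.7
eef_pos: [0.5352, 0.1222, 0.0244]
ee_rot: [[-0.044, 0.999, 0.002], [0.999, 0.044, 0.001], [0.001, 0.002, -1.0]]
wrist_force: [-0.7, -0.8, 6.4]
width: 0.0287
grip_force: 59.0
```

>>> arm_command(slide=[[0,0,-0.01],[0,0,-0.035],[0,0,-0.065],[0,0,-0.09],[-0.03,0,-0.105],[-0.07,0.001,-0.105],[-0.11,0.002,-0.105],[-0.15,0.002,-0.105],[-0.19,0.003,-0.105],[-0.23,0.004,-0.105],[-0.27,0.005,-0.105],[-0.3,0.005,-0.105]], angular=[[0,0,0],[0,0,0],[0,0,0],[0,0,0],[0,0,0],[0,0,-1],[0,0,-2],[0,0,-3],[0,0,-4],[0,0,-5],[0,0,-5.5],[0,0,-5.5]], grip=[1,1,1,1,1,1,1,1,1,1,1,1])

```text
clock: 20.7
eef_pos: [0.5522, -0.181, 0.1293]
ee_rot: [[-0.138, 0.99, 0.001], [0.99, 0.138, -0.001], [-0.001, 0.001, -1.0]]
wrist_force: [1.0, -0.6, -1.7]
width: 0.0288
grip_force: 59.3
```

```bash
python3 - <<'E'
from h import *
rel([.5602,-.2907,.13],8.0)
E
```

```text
at [ 0.5522 -0.181   0.1293] slide [-0.1097 -0.0072 -0.0006] ang [ 0.05  0.05 -0.05]
```

>>> arm_command(slide=[[-0.03,-0.003,0],[-0.06,-0.005,0],[-0.09,-0.007,0],[-0.11,-0.007,0],[-0.11,-0.007,0],[-0.11,-0.007,0]], angular=[[0,0,0],[0,0,0],[0,0,0],[0,0,0],[0,0,0],[0,0,0]], grip=[1,1,1,1,1,1])

```text
clock: 21.2
eef_pos: [0.5606, -0.2885, 0.1287]
ee_rot: [[-0.137, 0.991, -0.0], [0.991, 0.137, -0.0], [-0.0, -0.0, -1.0]]
wrist_force: [-0.3, 0.7, -1.5]
width: 0.0287
grip_force: 59.4
```

```bash
python3 - <<'E'
from h import *
c=arm.camera("wrist"); cv2.imwrite("pics/w5.png",c["img"][:,:,::-1])
rel([.5602,-.2907,.0304],8.0)
E
```

```text
at [ 0.561  -0.2869  0.1286] slide [-0.0037 -0.0013  0.0982] ang [ 0.01 -0.03  0.02]
```

View pics/w5.png

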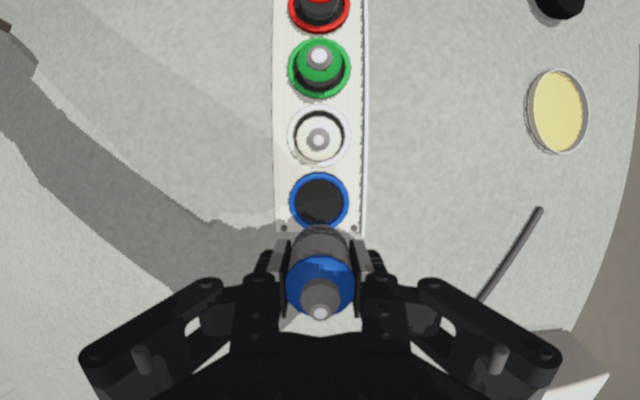

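The blue cup at (319,202) lies in line with the gripper. Green is upright in its cup at (319,67), and white is untouched at (318,138). Now I lower blue.

>>> arm_command(slide=[[-0.003,-0.001,0],[-0.003,-0.001,0.005],[-0.003,-0.001,0.02],[-0.003,-0.001,0.045],[-0.003,-0.001,0.065],[-0.003,-0.001,0.08],[-0.003,-0.001,0.088],[-0.003,-0.001,0.093],[-0.003,-0.001,0.095],[-0.003,-0.001,0.096],[-0.003,-0.001,0.097],[-0.003,-0.001,0.097]], angular=[[0,0,0],[0,0,0],[0,0,0],[0,0,0],[0,0,0],[0,0,0],[0,0,0],[0,0,0],[0,0,0],[0,0,0],[0,0,0],[0,0,0]], grip=[1,1,1,1,1,1,1,1,1,1,1,1])

```text
clock: 22.25
eef_pos: [0.5609, -0.2905, 0.0319]
ee_rot: [[-0.14, 0.99, 0.001], [0.99, 0.14, -0.0], [-0.0, 0.001, -1.0]]
wrist_force: [-0.1, -0.5, -0.8]
width: 0.0283
grip_force: 59.4
```

>>> arm_command(slide=[[0,0,0.0005],[0,0,0.001],[0,0,0.0015],[0,0,0.002],[0,0,0.0025],[0,0,0.0025]], angular=[[0,0,0],[0,0,0],[0,0,0],[0,0,0],[0,0,0],[0,0,0]], grip=[1,1,1,1,1,1])

```text
clock: 22.75
eef_pos: [0.5608, -0.2906, 0.0305]
ee_rot: [[-0.14, 0.99, 0.001], [0.99, 0.14, 0.0], [0.0, 0.001, -1.0]]
wrist_force: [-5.8, 3.0, 14.5]
width: 0.0286
grip_force: 60.9
```

>>> arm_command(slide=[[0,0,-0.001],[0,0,-0.001],[0,0,-0.001],[0,0,-0.001],[0,0,-0.001],[0,0,-0.02],[0,0,-0.05],[0,0,-0.085],[0,0,-0.12],[-0.04,0,-0.15],[-0.08,0,-0.17],[-0.1,0,-0.17]], angular=[[0,0,0],[0,0,0],[0,0,0],[0,0,0],[0,0,0],[0,0,0],[0,0,0],[0,0,0],[0,0,0],[0,0,0],[0,0,0],[0,0,0]], grip=[1,0.7,0.35,0.35,0.35,0.35,0.35,0.35,0.35,0.35,0.35,0.35])

```text
clock: 23.75
eef_pos: [0.5757, -0.3918, 0.2032]
ee_rot: [[-0.141, 0.99, 0.005], [0.99, 0.141, -0.003], [-0.004, 0.004, -1.0]]
wrist_force: [0.4, -1.5, 0.7]
width: 0.0554
grip_force: 0.0
```

```bash
python3 - <<'E'
from h import *
a=arm.camera("wrist")["img"][:,130:510,::-1]; c=arm.camera("scene"); b=cv2.resize(c["img"][150:290,150:490,::-1],None,fx=2,fy=2)
im=np.zeros((400+280,680,3),np.uint8); im[:400,:380]=a; im[400:]=b
cv2.imwrite("pics/fin.png",cv2.resize(im,None,fx=.88,fy=.88)[:600])
for col in HUE:   # ring of each standing objective in the scene view against expectation
    m=mask(c["img"],col); m[:150]=0;m[240:]=0;m[:,:165]=0;m[:,310:]=0
    for k in blobs(m,20): print(col,cv2.boundingRect(k))
E
```

```text
red (250, 186, 23, 27)
yellow (275, 188, 23, 27)
green (226, 192, 23, 18)
green (227, 185, 14, 11)
blue (178, 188, 22, 20)
blue (177, 182, 14, 11)
```

View pics/fin.png

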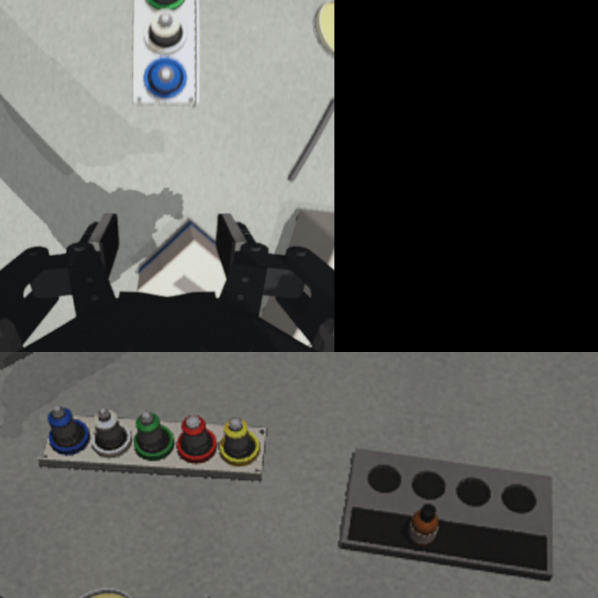

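The combined view shows blue, white, green, red and yellow upright in matching cups, with scene-crop x from 68 to 240. The wells are empty, and the bottle still stands at (424,525). Handing in.

```bash
python3 -c "
from rig import arm
print(arm.hand_in())"
```

```text
the job is handed in; nothing more can be done
None
```

All four objectives stand upright on the floors of their matching cups, the white objective and bottle were left as they were, and I handed the job in at about 24 s on the robot's clock; no verdict came back.

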